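# Date and label a can, holding the dead-man plunger

## Task

Date-code the green can: take it from the tray, stand it in the blue sprung dish of the coder and, with the can still in the gripper, push it down until the dish is fully home, keep it there for a moment, then let go so that the can stands upright in the risen dish. Then run the labeller: press the red dead-man plunger half-way down, so that its top is level with the green band on the gauge post beside it (never right to the bottom, which trips the stop), and finish while holding it there; do not let go. Leave the other cans and goods where they are.

Things in the scene. Friction and masses are not known exactly. Their poses are not given: they have to be found in the camera images.
- can_green_center (a point): Centre (half-way up, on the axis) of the small drinks can to be dated: green with a wide white paper band, aluminium top, diameter 53 mm, height 88 mm, mass about 0.17 kg (varies by a quarter). Stands upright on the tray, one of three cans of the same size at shuffled places; z up. Centre 54 mm above the table on the tray. A gripper with short fingers should grip the upper half.
- can_blue_center (a point): Centre of a bystander can of the same size, blue with a white band, on the tray at least 120 mm (axis to axis) from the others. Leave alone.
- can_orange_center (a point): Centre of a bystander can of the same size, orange with a black band, on the tray. Leave alone.
- coder: Fixed white machine, steel deck, 220 x 310 mm (x, y), 50 mm high; place and yaw vary. Origin: centre of underside; x away from the robot. On it (x, y in mm): blue dish (0, 85), red plunger (0, -85), label roll 80 wide (65, 0) to 106 high, roller 18 thick (85, 85) to 112 high, white gauge post 22 wide (0, -133) to 125 high with a green band 98 to 108 mm above the table and a red band below it.
- dish_floor (a point): Centre of the inner floor of the blue sprung dish, 70 mm above the table when up. The floor is 62 mm across and the flared rim rises 7 mm above it (mouth 71 mm, outside 77 mm). A can stood in it has its centre 44 mm above this point. Moves down with the dish.
- dish (a joint): Downward travel of the dish: 0 = up, 0.010 m = fully home at its stop. Spring: about 4 N to start, about 12 N at the stop; the weight of the can alone does not move it, and it rises again when released.
- plunger_top (a point): Centre of the top of the red plunger knob: disc of diameter 44 mm, 18 mm thick, on a steel stem, facing up, 115 mm above the table when up, 103 mm when half-way down. Moves down with the plunger.
- plunger (a joint): Downward travel of the plunger: 0 = up, 0.012 m = half-way (top level with the green band), 0.024 m = bottom stop. Spring: about 3 N to start, 6 N half-way, 9 N at the bottom; it springs back when released.
- juice_a: Large amber juice bottle, 68 mm diameter, 210 mm tall, standing behind the tray near the far edge of the table; origin at the centre of its underside. Leave alone.
- juice_b: Smaller amber juice bottle, 60 mm diameter, 180 mm tall, beside the large one. Leave alone.
- cheese: White cheese round, 110 mm diameter, 35 mm high, with a blue disc, on the table to the right of the coder; origin at the centre of its underside. Leave alone.
- label_roll: Spare roll of labels, 80 mm diameter, 30 mm high, lying flat beyond the cheese round, right of the coder; origin at the centre of its underside. Leave alone.

How it is judged:
On the way, in this order (a step that is already met when the one before it is completed fails the run):
1. the green can, in the gripper, is upright in the dish and presses it fully home (at least 8.5 of 10 mm) for 0.3 s (horizontal distance between can_green_center and dish_floor below 0.01 m and z of can_green_center in the frame of dish_floor between 0.039 and 0.049 m and angle between can_green_center's own z axis and vertical below 0.12 rad and value of joint dish above 0.0085 m and contact force between the fingers and can_green above 1 N), for 0.3 s.
2. the can is let go and stands upright in the dish, which has risen again (within 2 mm) (horizontal distance between can_green_center and dish_floor below 0.01 m and z of can_green_center in the frame of dish_floor between 0.039 and 0.049 m and angle between can_green_center's own z axis and vertical below 0.12 rad and value of joint dish below 0.002 m and contact force between each of the arm, the fingers and can_green below 0.1 N), for 0.2 s.
At the end, for the whole second after the job is handed in: The robot's fingers hold the red plunger 7 to 17 mm down (half-way is 12 mm, the stop is at 24 mm), pushing with more than 1.5 N, while the green can stands free, upright within 0.12 rad and within 10 mm of the centre of the risen dish (horizontal distance between can_green_center and dish_floor below 0.01 m and z of can_green_center in the frame of dish_floor between 0.039 and 0.049 m and angle between can_green_center's own z axis and vertical below 0.12 rad and value of joint dish below 0.002 m and contact force between the fingers and can_green below 0.1 N and linear speed of can_green below 0.02 m/s and value of joint plunger between 0.007 and 0.017 m and contact force between the fingers and coder above 1.5 N); the arm keeps its last pose, push and grip.
It fails at once if the plunger is pushed to the bottom (beyond 22 mm) (value of joint plunger above 0.022 m).
It fails at once if another can or item is moved by more than 25 mm or tipped (distance of any of can_blue_center, can_orange_center, juice_a, juice_b, cheese, label_roll from where it was at the start of the episode above 0.025 m or angle between any of can_blue_center, can_orange_center, juice_a, juice_b, cheese, label_roll's own z axis and vertical above 0.4 rad).
It also fails if it takes over 48 s, if anything falls off the work surface, if the arm or the gripper's body presses on something with over 40 N, if the wrist force passes 120 N, or if a joint passes its speed limit or range.

## Robot

A 6-joint arm with a two-finger parallel gripper is mounted at the origin on the work surface. World frame = base frame: x ahead of the robot, y to its left, z up, the work surface at z = 0. Lengths are in m, angles in rad, forces in N, time in s.
With the tool pointing down it reaches from about 0.35 to 0.925 m from the base axis. Payload 6.4 kg.
Tool frame: the origin (TCP) lies midway between the tips of the shut fingers; the grasp point (between the pads) lies bot.grip_depth behind it (bot.grip_depth is the distance from the TCP to the grasp point, in m); z points along the fingers, y is the line along which they close (so a half turn about z gives the same grasp; the last joint's range is limited). The gripper opens to 94 mm and grips with 3 to 60 N. Pads are 16 mm wide; open, the fingers measure 119 mm over their backs; the gripper's body (75 mm by 177 mm) begins 78 mm behind the grasp point.
Start: joints at [0.968, 0.245, 1.558, -0, 1.339, -0.174], TCP at [0.27, 0.591, 0.205] pointing down, gripper open.
Joint ranges: [-3.13, 3.13], [-1.02, 2.26], [0.13, 2.54], [-0.95, 4.09], [0.21, 2.88], [-2.74, 2.74]. Speed limits (rad/s): [2.57, 2.57, 3.14, 3.14, 3.14, 3.14].

## Interface

Orientations are given as [roll, pitch, yaw] about the fixed x, y, z axes, in that order (R = Rz(yaw) Ry(pitch) Rx(roll)).
In Python, from plant import bot gives the robot as it stands. Calls block until the motion is done:
- bot.move_ptp(position, orientation): joint-space move of the TCP to a pose.
- bot.line_to(position, max_speed=0.15, orientation=None, force_limit=None): straight line of the TCP; orientation=None keeps the orientation; max_speed is the mean speed in m/s. With force_limit (N) it stops when the force on the tool has changed by that much, and returns True; else False.
- bot.movej(angles): joint-space move.
- bot.set_gripper(opening, f_grip=None): finger opening in m; f_grip is the grip in N (None keeps the last); returns when the fingers have stopped.
- bot.wait(seconds).
- bot.ik(position, orientation): joint angles nearest the present ones, or None.
- bot.get_obs(): the state.
- bot.camera(name): name is "scene" or "side" or "wrist"; returns a dict with "pixels" (480x640x3 uint8, blue, green, red), "vertical_fov" (degrees; the focal length in pixels is half the picture's height over the tangent of half this angle, whatever the lens; pixels are square), "cx", "cy" (the principal point, pixels), "world_from_camera" (4x4, takes a point from camera to world coordinates); the wrist camera has in their place "T_tool_cam" (4x4, takes a point from camera to tool coordinates, whose origin is the TCP and whose axes are the flange's). Camera axes: x right, y down, z forward; pixel columns grow to the right and rows downward; lengths in m; the calibration is good to about 2 mm. A picture is of the moment at which its call begins: read the wrist's pose just before it. There is no depth.
A pose or a line that the arm cannot do raises bot.MotionError and nothing moves.
- bot.finish_job(): hands the job in; it is judged then, once.
The state is a dict: "time_s": time; "q": joint angles; "joint_velocities": joint speeds; "joint_torque": joint torques, N m; "position": TCP position; "eef_rot": TCP orientation; "wrist_force": force on the tool from outside, world axes, zero at the start; "moment": the same for the moment, N m; "gripper_width": finger opening in m; "finger_force": force on a finger pad.
Only numpy, scipy, OpenCV 4.12 (cv2) and the standard library are available. Lean on these libraries where they do the work, as an engineer would, in place of code of your own. Each camera call takes 0.05 s, during which the arm holds its last target. There are 200 camera calls.

## Working session

There is one attempt and no reset: what is moved stays moved. The work goes in short steps, each a Python script; the robot and the scene stay as the last script left them, time stands still between calls to the robot, and variables do not carry over. Pictures are saved under pics/ and viewed, at most 10 in all, crops included, and the job is handed in when it is done.

```bash
ls; mkdir -p pics; python3 - <<'E'
from plant import bot
import cv2,numpy as np
print(bot.grip_depth, bot.get_obs())
for n in("scene","side"):
    c=bot.camera(n); cv2.imwrite(f"pics/{n}0.png",c["pixels"]); print(n,{k:v for k,v in c.items() if k!="pixels"})
E
```

```text
pics
0.0188 {'time_s': 0.0, 'q': array([ 9.67931667e-01,  2.45772953e-01,  1.55899265e+00, -1.85891277e-05,
        1.33871365e+00, -1.74108434e-01]), 'joint_velocities': array([-0.00019947,  0.00034096,  0.00138473, -0.00020743,  0.00034907,
        0.0012579 ]), 'joint_torque': array([ 8.28104312e-04, -4.15843284e+01, -3.14599943e+01,  6.85005100e-02,
        3.33456765e-02, -1.28029628e-04]), 'position': array([0.26989074, 0.59066187, 0.20438316]), 'eef_rot': array([-3.13973144e+00, -3.09006354e-04,  2.71284043e+00]), 'wrist_force': array([ 0.55519835, -0.16745279, -0.6224365 ]), 'moment': array([ 0.05596262, -0.04001298, -0.00609752]), 'finger_force': 0.0, 'gripper_width': 0.09402509434608175}
scene {'vertical_fov': 49.41813538960247, 'cx': 314.0634542224489, 'cy': 242.26447857111796, 'world_from_camera': array([[ 1.63298295e-01,  7.14557093e-01, -6.80251297e-01,
         1.48361673e+00],
       [ 9.86576741e-01, -1.18276193e-01,  1.12592520e-01,
        -2.38480815e-01],
       [-3.75010460e-06, -6.89506275e-01, -7.24279709e-01,
         1.04483724e+00],
       [ 0.00000000e+00,  0.00000000e+00,  0.00000000e+00,
         1.00000000e+00]])}
side {'vertical_fov': 56.71435857813393, 'cx': 317.9410049727265, 'cy': 246.7187071808805, 'world_from_camera': array([[-0.82684472, -0.44477496,  0.34424271,  0.26839877],
       [-0.56218678,  0.63558511, -0.52912908,  0.43840962],
       [ 0.01654782, -0.63103629, -0.7755768 ,  0.86579382],
       [ 0.        ,  0.        ,  0.        ,  1.        ]])}
```

View pics/scene0.png

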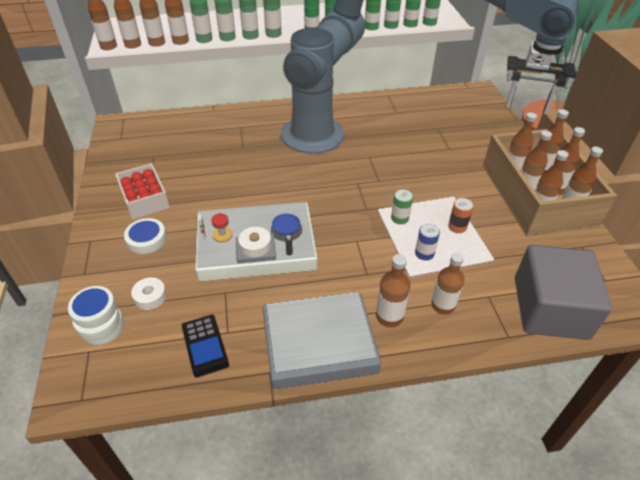

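View pics/side0.png

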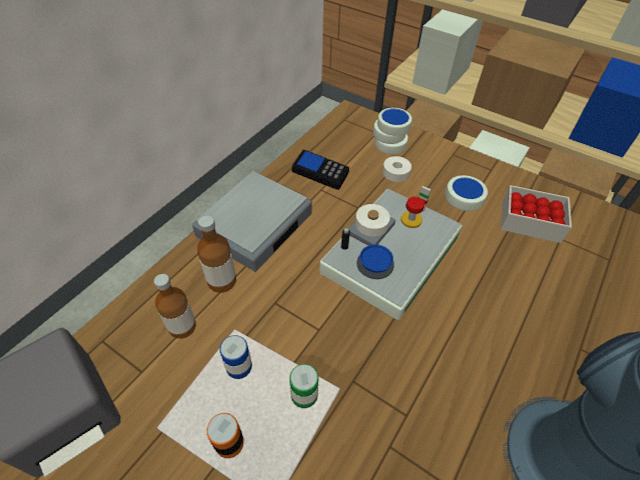

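The scene view shows the green can at about (402,207), the dish at (287,227) and the plunger at (220,220). The side view has them at (304,385), (376,261) and (415,205).

```bash
cat > h.py <<'E'
import cv2,numpy as np
from plant import bot
from scipy.spatial.transform import Rotation as R
def rot(o): return R.from_euler("xyz",o).as_matrix()
def cam(name):
    o=bot.get_obs(); c=bot.camera(name)
    if name=="wrist":
        T=np.eye(4);T[:3,:3]=rot(o["eef_rot"]);T[:3,3]=o["position"];c["W"]=T@c["T_tool_cam"]
    else: c["W"]=c["world_from_camera"]
    c["f"]=240/np.tan(np.radians(c["vertical_fov"]/2)); return c
def onplane(c,uv,z):
    d=c["W"][:3,:3]@np.array([(uv[0]-c["cx"])/c["f"],(uv[1]-c["cy"])/c["f"],1]);p=c["W"][:3,3]
    return p+d*(z-p[2])/d[2]
def proj(c,p):
    q=c["W"][:3,:3].T@(np.array(p)-c["W"][:3,3]);return np.array([c["cx"]+c["f"]*q[0]/q[2],c["cy"]+c["f"]*q[1]/q[2]])
RNG=dict(green=[(45,80,40),(85,255,255)],blue=[(105,120,40),(130,255,255)],red=[(0,170,90),(5,255,255)])
def blob(c,col,near=None,rad=1e9):
    """largest contour of a colour whose centroid lies near a pixel"""
    h=cv2.cvtColor(c["pixels"],cv2.COLOR_BGR2HSV);m=cv2.inRange(h,*map(np.array,RNG[col]))
    if col=="red": m|=cv2.inRange(h,np.array((174,170,90)),np.array((180,255,255)))
    cs=cv2.findContours(m,cv2.RETR_EXTERNAL,cv2.CHAIN_APPROX_NONE)[0];out=[]
    for k in cs:
        (u,v),r=cv2.minEnclosingCircle(k)
        if near is None or np.hypot(u-near[0],v-near[1])<rad: out.append(k)
    return max(out,key=cv2.contourArea)
E
python3 - <<'E'
from h import *
np.set_printoptions(precision=4,suppress=True)
P=dict(scene=dict(green=(402,207),blue=(287,227),red=(220,220)),side=dict(green=(304,385),blue=(376,261),red=(415,205)))
for n in P:
    c=cam(n)
    for col,z in(("green",.054),("blue",.072),("red",.110)):
        k=blob(c,col,P[n][col],25);x,y,w,h=cv2.boundingRect(k)
        print(n,col,(x,y,w,h),cv2.contourArea(k),onplane(c,(x+w/2,y+h/2),z))
    for uv,z in {"scene":[((402,207),.054),((403,194),.098),((254,236),.106)],"side":[((304,385),.054),((304,373),.098),((374,214),.106)]}[n]: print(uv,onplane(c,uv,z))
    # deck corners
    for uv in {"scene":[(197,212),(312,205),(316,268),(196,273)],"side":[(321,267),(386,191),(461,228),(399,308)]}[n]: print(uv,onplane(c,uv,.05))
E
```

```text
scene green (394, 199, 18, 9) 72.5 [0.445  0.1879 0.054 ]
scene blue (273, 214, 26, 20) 373.0 [ 0.4914 -0.15    0.072 ]
scene red (213, 215, 14, 10) 90.5 [ 0.4878 -0.3196  0.11  ]
(402, 207) [0.4586 0.181  0.054 ]
(403, 194) [0.4536 0.1798 0.098 ]
(254, 236) [ 0.5557 -0.238   0.106 ]
(197, 212) [ 0.3811 -0.3867  0.05  ]
(312, 205) [ 0.4049 -0.0658  0.05  ]
(316, 268) [ 0.6382 -0.0936  0.05  ]
(196, 273) [ 0.6056 -0.3916  0.05  ]
side green (290, 367, 28, 30) 154.5 [0.4653 0.1716 0.054 ]
side blue (359, 244, 34, 29) 692.5 [ 0.4939 -0.15    0.072 ]
side red (406, 197, 21, 17) 220.5 [ 0.4826 -0.3166  0.11  ]
(304, 385) [0.462  0.1764 0.054 ]
(304, 373) [0.4644 0.1724 0.098 ]
(374, 214) [ 0.5534 -0.2375  0.106 ]
(321, 267) [ 0.5912 -0.0728  0.05  ]
(386, 191) [ 0.5898 -0.3784  0.05  ]
(461, 228) [ 0.3747 -0.3698  0.05  ]
(399, 308) [ 0.3939 -0.0779  0.05  ]
```

```bash
python3 - <<'E'
from h import *
print(bot.get_obs()["time_s"])
bot.move_ptp([.461,.177,.22],[np.pi,0,np.pi-.045])
c=cam("wrist"); cv2.imwrite("pics/w1.png",c["pixels"]); np.save("w1.npy",c["W"])
print(bot.get_obs()["time_s"],c["f"],c["cx"],c["cy"],c["W"].round(3),proj(c,[.461,.177,.098]),proj(c,[.461,.177,.01]))
E
```

```text
0.2
1.9167 361.3553530365403 317.6401672558801 236.05121612318462 [[ 0.044  0.967  0.25   0.389]
 [ 0.999 -0.042 -0.011  0.182]
 [-0.     0.25  -0.968  0.399]
 [ 0.     0.     0.     1.   ]] [315.39660946 229.4024096 ] [315.91234965 210.70777271]
```

View pics/w1.png

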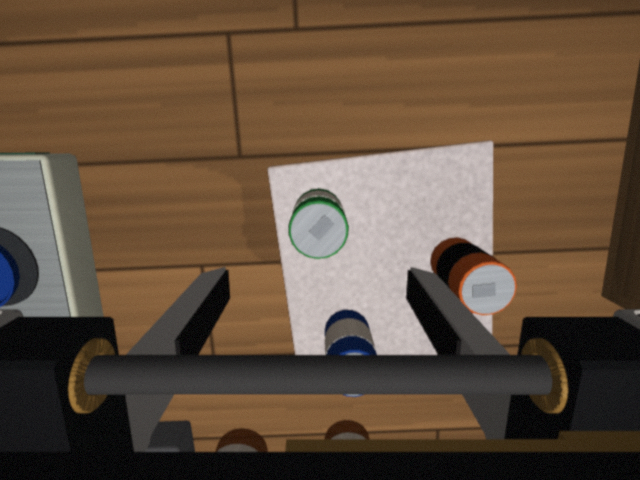

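The wrist view shows the green can top at (319,229), which is 3.6 px off the prediction, so I move y to 0.180. The fingers have room on both sides. I'll grasp, lift and carry it above the dish.

```bash
python3 - <<'E'
from h import *
o=[np.pi,0,np.pi-.045]
bot.line_to([.461,.180,.22],orientation=o)
bot.line_to([.461,.180,.058],max_speed=.1)
bot.set_gripper(.03,25); s=bot.get_obs(); print(s["gripper_width"],s["finger_force"],s["position"])
bot.line_to([.461,.180,.21],max_speed=.12)
s=bot.get_obs(); print(s["gripper_width"],s["wrist_force"])
bot.move_ptp([.493,-.150,.21],o)
c=cam("wrist"); cv2.imwrite("pics/w2.png",c["pixels"]); np.save("w2.npy",c["W"])
s=bot.get_obs();print(s["time_s"],s["position"],proj(c,[.493,-.150,.07]),proj(c,[.485,-.318,.115]))
print(proj(c,s["position"]+[0,0,.04]),proj(c,s["position"]-[0,0,.048]))
E
```

```text
0.05279566014978864 24.998371303081512 [0.46103462 0.17984292 0.0580247 ]
0.05297208651271701 [ 0.64074126 -0.17850705 -1.87398487]
7.375 [ 0.49314722 -0.14885797  0.20986982] [315.03326695 224.80303567] [ 99.83621094 236.56481678]
[314.76367961 318.53292779] [315.79820399 255.58848097]
```

View pics/w2.png

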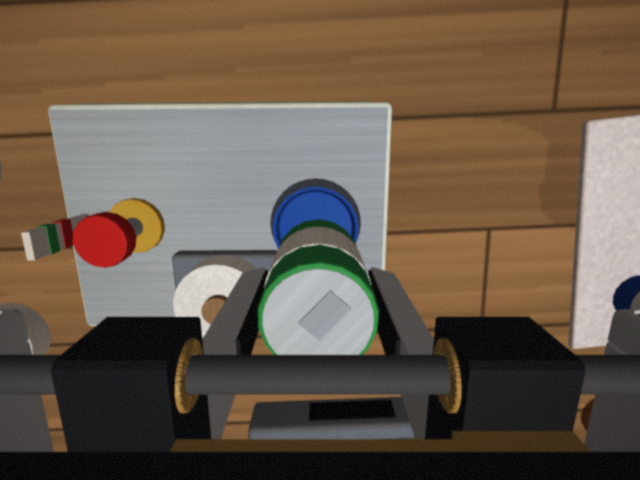

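The wrist view shows the held can with its top at about (319,312). The dish rim is around (316,220) and the red knob around (104,240). I'll fit circles to the mask contours back-projected to their known planes.

```bash
python3 - <<'E'
from h import *
from scipy.optimize import least_squares
K=dict(f=361.355,cx=317.64,cy=236.05)
def fit(n,col,near,rad,z,sel,r=None):
    c=dict(K,W=np.load(n+".npy"),pixels=cv2.imread(f"pics/{n}.png"))
    k=blob(c,col,near,rad)[:,0,:]+0.0; k=k[sel(k)]
    p=np.array([onplane(c,q,z)[:2] for q in k])
    s=least_squares(lambda a:np.hypot(*(p-a[:2]).T)-a[2],[*p.mean(0),.03],loss="soft_l1",f_scale=.0005)
    print(n,col,len(p),s.x.round(4),"rms",np.sqrt(np.mean(s.fun**2)).round(5))
fit("w1","green",(319,225),30,.098,lambda k:k[:,1]>232)
fit("w2","green",(319,290),60,.25,lambda k:(k[:,1]>300))
fit("w2","blue",(316,220),40,.072,lambda k:k[:,1]<222)
fit("w2","red",(104,240),25,.115,lambda k:(k[:,1]>235)|(k[:,0]<95))
E
```

```text
w1 green 72 [0.4615 0.1792 0.0247] rms 0.00034
w2 green 224 [ 0.4938 -0.1477  0.0246] rms 0.0008
w2 blue 140 [ 0.4759 -0.1507  0.022 ] rms 0.00856
w2 red 118 [ 0.4886 -0.3184  0.0209] rms 0.00057
```

```bash
python3 - <<'E'
from h import *
im=cv2.imread("pics/w2.png"); cv2.imwrite("pics/w2c.png",cv2.resize(im[170:270,260:375],None,fx=5,fy=5,interpolation=cv2.INTER_CUBIC))
h=cv2.cvtColor(im,cv2.COLOR_BGR2HSV)
for r in (215,): print([tuple(map(int,x)) for x in h[r,266:300:2]],[tuple(map(int,x)) for x in h[r,340:366:2]])
E
```

```text
[(107, 14, 164), (103, 14, 161), (105, 15, 140), (113, 31, 65), (112, 146, 98), (111, 190, 146), (111, 204, 106), (111, 207, 106), (111, 197, 145), (110, 192, 154), (110, 193, 153), (110, 196, 151), (111, 192, 153), (111, 195, 154), (110, 190, 154), (110, 192, 153), (110, 193, 153)] [(110, 192, 154), (111, 188, 157), (110, 191, 156), (110, 188, 159), (111, 187, 153), (111, 202, 91), (111, 195, 90), (111, 190, 141), (111, 137, 104), (109, 44, 64), (113, 15, 134), (102, 16, 161), (113, 13, 158)]
```

View pics/w2c.png

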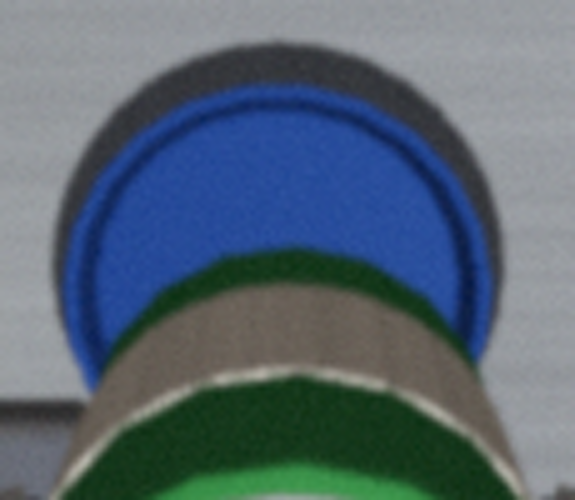

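The crop shows the blue rim's outer edge clearly, from column 273 to 358 with its top at row 187. I'll fit its hull at z = 77 mm with the known radius.

```bash
python3 - <<'E'
from h import *
from scipy.optimize import least_squares
c=dict(f=361.355,cx=317.64,cy=236.05,W=np.load("w2.npy"),pixels=cv2.imread("pics/w2.png"))
h=cv2.cvtColor(c["pixels"],cv2.COLOR_BGR2HSV)[170:240,262:370];m=cv2.inRange(h,np.array((105,120,75)),np.array((116,255,255)))
k=np.vstack(cv2.findContours(m,cv2.RETR_EXTERNAL,cv2.CHAIN_APPROX_NONE)[0])
k=cv2.convexHull(k)[:,0,:]+[262.,170.];k=k[k[:,1]<236]
p=np.array([onplane(c,q,.077)[:2] for q in k])
for fixed in (0,1):
    s=least_squares(lambda a:np.hypot(*(p-a[:2]).T)-(.0385 if fixed else a[2]),[*p.mean(0),.0385],loss="soft_l1",f_scale=.0005)
    print(s.x.round(4),len(p),np.abs(s.fun).max().round(5))
E
```

```text
[ 0.4953 -0.1501  0.0381] 23 0.00028
[ 0.4958 -0.1501  0.0385] 23 0.00072
```

```bash
python3 - <<'E'
from h import *
o=[np.pi,0,np.pi-.045]; x,y=.4945,-.1508
bot.set_gripper(.03,45)
bot.line_to([x,y,.20],orientation=o); bot.line_to([x,y,.128],max_speed=.08)
s=bot.get_obs();f0=s["wrist_force"];print(f0)
print(bot.line_to([x,y,.096],max_speed=.02,force_limit=20))
bot.wait(.6)
s=bot.get_obs();print(s["time_s"],s["position"],s["wrist_force"],s["moment"],s["gripper_width"])
c=cam("side");cv2.imwrite("pics/s2.png",cv2.resize(c["pixels"][150:330,290:480],None,fx=3,fy=3))
E
```

```text
[ 0.09566453 -0.3583769  -1.1531753 ]
True
10.5417 [ 0.49472119 -0.15087316  0.1088197 ] [-3.59771929  1.51641354  8.83803344] [0.4110151  0.68995893 0.00789244] 0.05235667537342604
```

View pics/s2.png

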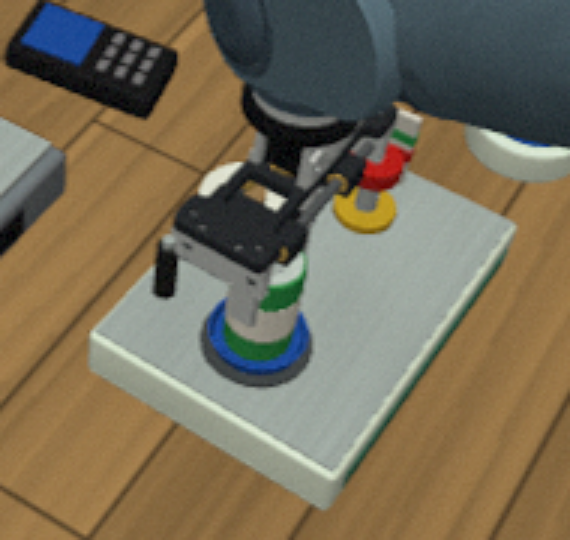

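The can stands centred in the dish, but the force settled at about 10 N, so it may not be quite home. I'll press a little further.

```bash
python3 - <<'E'
from h import *
x,y=.4945,-.1508
for z in (.1065,.105,.1035):
    r=bot.line_to([x,y,z],max_speed=.01,force_limit=14); bot.wait(.3)
    s=bot.get_obs();print(r,s["time_s"],s["position"],s["wrist_force"],s["gripper_width"])
    if s["wrist_force"][2]>16: break
bot.wait(.4)
E
```

```text
False 11.1417 [ 0.49490394 -0.15099304  0.10811342] [-4.53212804  2.10057358  9.91160928] 0.05260954604665504
False 11.7417 [ 0.49504636 -0.15102909  0.10789079] [-7.82828302  3.64129143 17.85157164] 0.05230815277984002
```

```bash
python3 - <<'E'
from h import *
x,y=.4947,-.1509
bot.line_to([x,y,.1178],max_speed=.02); bot.wait(.2)
s=bot.get_obs();print(s["position"],s["wrist_force"])
bot.set_gripper(.085); bot.wait(.5)
bot.line_to([x,y,.23],max_speed=.12)
bot.set_gripper(0.0,20)
c=cam("wrist");cv2.imwrite("pics/w3.png",c["pixels"]);np.save("w3.npy",c["W"])
s=bot.get_obs();print(s["time_s"],s["position"],s["gripper_width"],s["wrist_force"])
print(proj(c,[.4950,-.1502,.158]),proj(c,[.4950,-.1502,.07]))
E
```

```text
[ 0.49491225 -0.15104911  0.11785534] [-0.08490914  0.04380791  2.01183132]
16.7583 [ 0.49469873 -0.15090421  0.22999937] 0.00039038726642897075 [0.5491131  0.04137515 0.84143868]
[316.54400313 245.98772029] [316.75607346 220.80672747]
```

View pics/w3.png

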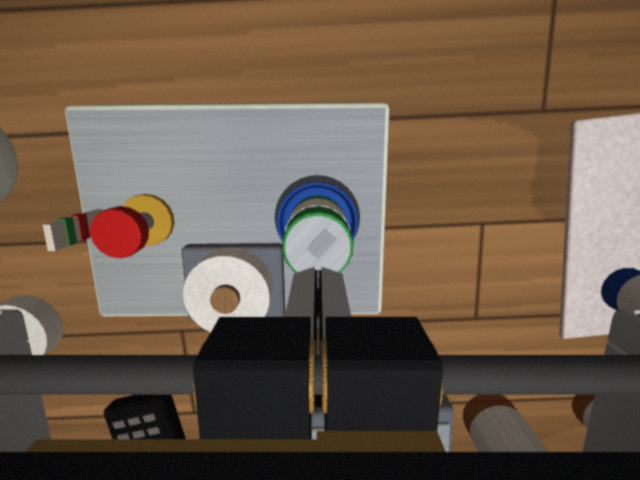

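The can stands upright in the risen dish with its top at (318,243), as predicted. The knob is at (119,232). On to the plunger.

```bash
python3 - <<'E'
from h import *
x,y=.4875,-.319
bot.line_to([x,y,.23],orientation=[np.pi,0,np.pi-.045],max_speed=.2); bot.line_to([x,y,.125],max_speed=.1)
f0=bot.get_obs()["wrist_force"]
for z in (.112,.106,.102):
    bot.line_to([x,y,z],max_speed=.015); bot.wait(.3)
    s=bot.get_obs();print(z,s["position"],s["wrist_force"]-f0)
print(s["time_s"],s["gripper_width"])
c=cam("side");cv2.imwrite("pics/s3.png",cv2.resize(c["pixels"][150:330,290:480],None,fx=3,fy=3))
E
```

```text
0.112 [ 0.48747233 -0.31899049  0.11204528] [-1.4749448   2.26472434  3.07910015]
0.106 [ 0.48750823 -0.31898711  0.10597441] [-1.63409043  2.6623356   6.04385341]
0.102 [ 0.48754301 -0.31899935  0.10217058] [-2.00912331  3.28670345  6.04688558]
21.8333 0.00031076288681056955
```

View pics/s3.png

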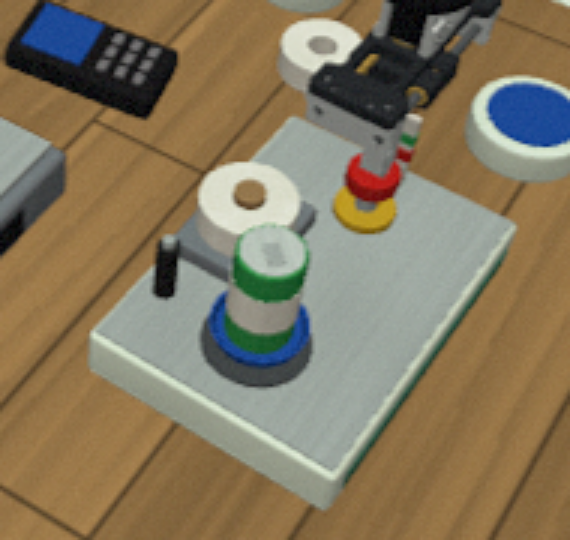

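The can stands upright in the dish and the fingertips hold the knob at z = 0.102 with about 6 N. That puts the plunger about 13 mm down, within the 7–17 mm band, so I'm handing in.

```bash
python3 -c "
from plant import bot
print(bot.finish_job())"
```

```text
the job is handed in; nothing more can be done
None
```

I pressed the green can home in the dish and let it go; it stands upright there. The job was handed in at about 22 s with the plunger held about 13 mm down at about 6 N; no verdict was returned.

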